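# Zero the sloping gauge on the setting plate

### The job

Zero the sloping gauge on its setting plate: slide the widest of the three plates straight up out of its slot in the rack and stand it on the gauge's sloping rest, bottom edge down on the ledge and back flat against the back board, then let go. With the plate resting there, take the stylus from its stand, push the recessed zero button on the gauge's readout box fully down with the stylus tip for a moment, and hang the stylus back upright in its stand. Leave the other two plates standing in their slots.

Things in the scene. Friction and masses are not known exactly. Their poses are not given: they have to be found in the camera images.
- rack: Fixed wooden slotted rack. Base board 150 x 180 mm, 12 mm thick (plates stand on it), with three pairs of upright rails 140 mm long, 10 mm thick, tops 55 mm above the table. Between the rails of a pair is an 11 mm slot, 43 mm deep, open at both ends, along the rack's x; slot centres at rack y = -60, 0, +60 mm. Origin: centre of the underside.
- plate_wide: The setting plate: bare aluminium plate, the widest of three, 120 mm wide (x), 8 mm thick (y), 130 mm high (z), about 0.34 kg, standing upright in one of the rack's slots. Origin: middle of its bottom edge, z up to its top edge.
- plate_mid: Aluminium plate like it but only 90 mm wide (x), 8 mm thick, 130 mm high, standing in another slot. Origin: middle of its bottom edge. To be left in its slot.
- plate_narrow: Aluminium plate like it but only 65 mm wide (x), 8 mm thick, 130 mm high, standing in another slot. Origin: middle of its bottom edge. To be left in its slot.
- cradle: Gauge's fixed steel rest. Origin: mid inner corner of ledge and back board, 38 mm above table; x out of the board's face (away from robot), y along the ledge, z up the board, which leans 0.35 rad back towards the robot. Board 150 wide, 75 mm high; ledge square to it, 22 mm deep to a 10 mm lip, between 16 mm high end stops 151 mm apart. Seated plate: bottom middle at x = 4 mm, y = z = 0.
- zero_top (a point): Centre of the top of the zero button, a black plunger 15 mm across sunk 6 mm below the top of the grey readout box (90 x 80 mm, top 40 mm above the table, small display on it) beside the rest. It lies in a round well 20 mm across, pushed straight down.
- zero (a joint): Zero button travel: 0 up, 0.005 m fully down; spring, about 4 N at full travel.
- stand: Dark wooden block 60 x 60 mm, 85 mm high, fixed, with a 22 mm hole down its middle, in which the stylus hangs by its collar. Origin: centre of the underside.
- stylus: Steel stylus, 131 mm long, 90 g. From the tip up: round shank 70 mm long (5 mm across at the tip, 10 mm above); round collar 40 mm across, 6 mm thick; square grip 14 x 14 mm, 55 mm long. Origin: the tip; z up along the stylus, x and y square to the grip's faces. In its stand the collar lies on the block and the tip is 15 mm above the table.
Not all that is in view belongs to the job. What is shaped like the plate_wide but pink is not meant.

How it is judged:
On the way, in this order (a step that is already met when the one before it is completed fails the run):
1. the widest plate is drawn up clear of its slot (z of plate_wide in the frame of rack above 0.06 m), for 0.1 s.
2. the plate stands on the ledge, flat against the back board, and is released (x of plate_wide in the frame of cradle between -0.001 and 0.012 m and z of plate_wide in the frame of cradle between -0.005 and 0.006 m and y of plate_wide in the frame of cradle between -0.02 and 0.02 m and angle between the y axis of plate_wide and the x axis of cradle, either way round below 0.12 rad and angle between the z axis of plate_wide and the z axis of cradle, either way round below 0.12 rad and contact force between the fingers and plate_wide below 0.1 N), for 0.2 s.
3. with the plate there, the stylus pushes the zero button down (4 mm or more of its 5 mm) (all of step 2 and value of joint zero above 0.004 m and distance between stylus and zero_top below 0.012 m), for 0.1 s.
At the end, for the whole second after the job is handed in: Widest plate at rest on the ledge (6 mm), at most 8 mm off the back board, 20 mm off centre, within 0.12 rad of flat on it; zero button up; stylus still in its stand, collar down (6 mm), upright (0.1 rad); other plates in their slots (moved under 30 mm) (all of step 2 and value of joint zero below 0.001 m and horizontal distance between stylus and stand below 0.012 m and z of stylus in the frame of stand between 0.01 and 0.021 m and angle between stylus's own z axis and vertical below 0.1 rad and linear speed of each of plate_wide, stylus below 0.02 m/s and not (z of plate_mid in the frame of rack above 0.035 m or distance of plate_mid from where it was at the start of the episode above 0.03 m) and not (z of plate_narrow in the frame of rack above 0.035 m or distance of plate_narrow from where it was at the start of the episode above 0.03 m)); the robot touches nothing.
It fails at once if one of the other two plates is pulled up out of its slot or shifted more than 30 mm ((z of plate_mid in the frame of rack above 0.035 m or distance of plate_mid from where it was at the start of the episode above 0.03 m) or (z of plate_narrow in the frame of rack above 0.035 m or distance of plate_narrow from where it was at the start of the episode above 0.03 m)).
It also fails if it takes over 54 s, if anything falls off the work surface, if the arm or the gripper's body presses on something with over 40 N, if the wrist force passes 120 N, or if a joint passes its speed limit or range.

### The arm

A 6-joint arm with a two-finger parallel gripper is mounted at the origin on the work surface. World frame = base frame: x ahead of the robot, y to its left, z up, the work surface at z = 0. Lengths are in m, angles in rad, forces in N, time in s.
With the tool pointing down it reaches from about 0.25 to 0.725 m from the base axis. Payload 4 kg.
Tool frame: the origin (TCP) lies at the very end of the fingers, on their centre line; the grasp point (between the pads) lies 19 mm behind it; z points along the fingers, y is the line along which they close (so a half turn about z gives the same grasp; the last joint's range is limited). The gripper opens to 85 mm and grips with 20 to 120 N. Pads are 22 mm wide; open, the fingers measure 114 mm over their backs; the gripper's body (76 mm by 85 mm) begins 54 mm behind the grasp point. The pads swing forward as they close: fully open they stand 13 mm farther back than shut.
Start: joints at [1.249, 0.241, 0.005, 1.335, 0, 1.571], TCP at [0.158, 0.474, 0.231] pointing down, gripper open.
Joint ranges: [-2.72, 2.72], [-1.05, 1.87], [-1.09, 1.28], [-1.99, 2.15], [-1.42, 1.44], [-3.14, 3.14]. Speed limits (rad/s): [2.79, 2.79, 3.14, 3.14, 3.14, 3.14].

### API

Orientations are given as a unit quaternion [x, y, z, w].
In Python, from workcell import * gives the robot as it stands. The module is installed in compiled form; this text tells all that it offers.
- The arm moves only by the tool send_rows, never from a script. Its argument "steps" is text: rows parted by semicolons, each of 7 numbers parted by spaces: the opening, from -1 (shut) to 1 (fully open), then the shift along the world's x, y, z in m, then the turn, a rotation vector about the world's x, y, z in rad. A call has exactly 5 rows; each row shifts and turns the commanded pose from where the row before left it; what a row does not reach is not made up. A row lasts 1/12 s, in which the tool goes at most 41.7 mm and 7.16 degrees, less where a joint would pass 70% of its speed; a pose out of reach is approached as far as the arm can. A call is refused whole if a number of a shift passes 0.0417 or a number of a turn 0.125, either way. A call with a gripper value outside its range is refused whole. The fingers move at their own pace and stop on an object; the grip force is fixed at half the most. Time passes only in rows, so rows that do not move let the fingers close, or fill a call up. It gives the time, the measured TCP pose, the force, the opening and the grip force at its end, in the units of the state.
- get_obs(): the state, without advancing time (a new reading comes with each control period).
- camera(name): name is "scene" or "top" or "wrist"; returns a dict with "frame" (420x560x3 uint8, red, green, blue), "range_z" (420x560 float32, m along the optical axis (not along the pixel's ray), 0 where there is no reading), "camera_matrix" (3x3 intrinsics, pixels), "extrinsics" (4x4, takes a point from world to camera coordinates); the wrist camera has in their place "T_tool_cam" (4x4, takes a point from camera to tool coordinates, whose origin is the TCP and whose axes are the flange's). Camera axes: x right, y down, z forward; pixel columns grow to the right and rows downward; lengths in m; the calibration is good to about 2 mm. The wrist camera is an equidistant fisheye: a pixel r from the principal point sees the ray r / f radians off the axis. A picture is of the moment at which its call begins: read the wrist's pose just before it.
- job_done(): hands the job in; it is judged then, once.
The state is a dict: "clock": time; "joint_pos": joint angles; "joint_vel": joint speeds; "tau": joint torques, N m; "eef_pos": TCP position; "tool_rot": TCP orientation; "ft_force": force on the tool from outside, world axes, zero at the start; "ft_torque": the same for the moment, N m; "grip_width": finger opening in m; "grasp_force": force on a finger pad.
Only numpy, scipy, OpenCV 4.12 (cv2) and the standard library are available. Lean on these libraries where they do the work, as an engineer would, in place of code of your own. Each camera call takes 0.05 s, during which the arm holds its last target. There are 200 camera calls.

## Working session

There is one attempt and no reset: what is moved stays moved. The work goes in short steps, Python scripts to look and compute and a tool call to move; the robot and the scene stay as the last step left them, time stands still between calls to the robot, and variables do not carry over. Pictures are saved under pics/ and viewed, at most 10 in all, crops included, and the job is handed in when it is done.

Besides the shell and the picture viewer there is one more tool, called as name(argument=value, ...) on one line, values as JSON. send_rows: Moves the arm, as the interface text tells. Its arguments: {"type":"object","properties":{"steps":{"type":"string"}},"required":["steps"]}

```bash
mkdir -p pics; python3 - <<'E'
from workcell import *
import cv2,numpy as np
o=get_obs();print(o)
for n in ["scene","top"]:
    c=camera(n);np.savez(n+".npz",**c)
    cv2.imwrite(f"pics/{n}.png",cv2.resize(c["frame"][:,:,::-1],(800,600)))
    print(n,c["camera_matrix"],c["extrinsics"])
E
```

```text
{'clock': 0.0, 'joint_pos': array([ 1.24899694e+00,  2.41428690e-01,  3.71292641e-03,  1.33519620e+00,
       -5.76453791e-06,  1.57078114e+00]), 'joint_vel': array([ 0.00150852,  0.00152271, -0.00095196, -0.00037748,  0.0008757 ,
        0.0006808 ]), 'tau': array([-1.79792401e-03, -3.72326052e+01,  2.52404004e+01,  1.69018772e-02,
       -1.54567765e-04,  1.30451394e-06]), 'eef_pos': array([0.15793737, 0.47372946, 0.2304008 ]), 'tool_rot': array([ 1.60198753e-01,  9.87084211e-01, -1.04461367e-03, -1.66631794e-04]), 'ft_force': array([ 0.57266433, -0.54604975,  0.50290504]), 'ft_torque': array([ 0.01606842,  0.0203204 , -0.01603315]), 'grasp_force': 0.0, 'grip_width': 0.08545824971560678}
scene [[396.68498025   0.         274.43737981]
 [  0.         396.68498025 205.71847649]
 [  0.           0.           1.        ]] [[ 0.23969095  0.97071909  0.01589666 -0.07941265]
 [ 0.70890026 -0.16380795 -0.68602287 -0.27456364]
 [-0.6633315   0.17570262 -0.72740629  1.28320155]
 [ 0.          0.          0.          1.        ]]
top [[415.35070732   0.         282.27921385]
 [  0.         415.35070732 213.67045343]
 [  0.           0.           1.        ]] [[ 0.02569204 -0.99956233 -0.01466504 -0.01475711]
 [-0.98444339 -0.02274732 -0.17422332  0.46436443]
 [ 0.17381348  0.01891306 -0.98459696  1.01331661]
 [ 0.          0.          0.          1.        ]]
```

View pics/scene.png

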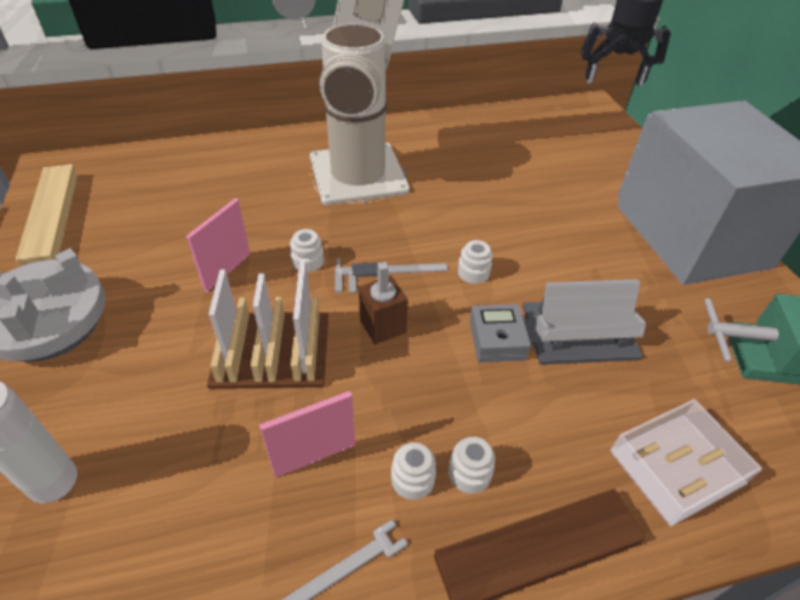

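View pics/top.png

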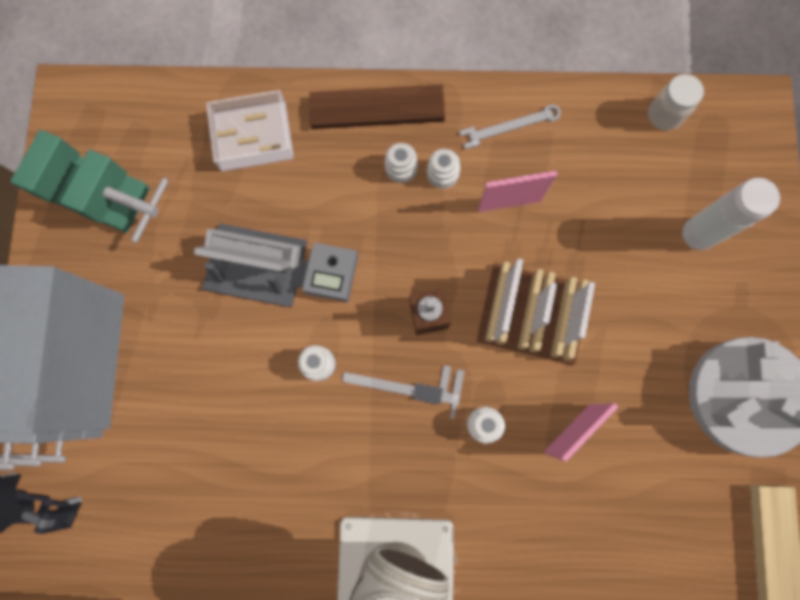

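The scene view shows the rack at about (270,340), the stylus in its stand at (383,300), and the readout box (500,330) with the rest (590,320). In the top view the rack is at (540,310), the stand at (430,310), the box at (330,272) with its button at (333,261), and the rest at (252,262). The leftmost plate in the top view (510,300) looks widest.

```bash
cat > h.py <<'E'
import numpy as np,cv2
def cloud(c):
    K=c["camera_matrix"];E=c["extrinsics"];z=c["range_z"]
    v,u=np.indices(z.shape);p=np.stack([(u-K[0,2])/K[0,0]*z,(v-K[1,2])/K[1,1]*z,z],-1)
    w=(p-E[:3,3])@E[:3,:3]; w[z<=0]=np.nan; return w
def rect(p):
    (c,s,a)=cv2.minAreaRect(p[:,:2].astype(np.float32)); return np.round(c,4),np.round(s,4),round(a,1)
E
python3 - <<'E'
from h import *
for n in ["top","scene"]:
    c=np.load(n+".npz");w=cloud(c);
    f=c["frame"].astype(int)
    def px(u,v): return np.round(w[int(v*.7),int(u*.7)],3)
    P={"top":dict(table=(400,250),rackcorner=(490,265),platetop=(517,265),stand=(415,320),grip=(430,306),box=(345,285),btn=(333,261),board=(250,250),ledge=(250,240)),
       "scene":dict(table=(400,380),platetop=(303,280),stand=(398,300),grip=(383,268),box=(485,340),btn=(502,336),board=(590,300))}[n]
    for k,(u,v) in P.items(): print(n,k,px(u,v))
    q=w.reshape(-1,3);q=q[~np.isnan(q[:,0])]
    def sel(x0,x1,y0,y1,z0,z1): return q[(q[:,0]>x0)&(q[:,0]<x1)&(q[:,1]>y0)&(q[:,1]<y1)&(q[:,2]>z0)&(q[:,2]<z1)]
    np.save(n+"_q.npy",q)
    r=sel(.3,.6,-.35,-.08,.008,.2); print("rack all",len(r),rect(r))
    r=sel(.3,.6,-.35,-.08,.11,.16)
    lab=cv2.connectedComponents(((w[...,2]>.1)&(w[...,2]<.16)&(w[...,0]>.3)&(w[...,0]<.6)&(w[...,1]<-.08)&(w[...,1]>-.35)).astype(np.uint8))
    for i in range(1,lab[0]):
        p=w[lab[1]==i]
        if len(p)>20: print(" plate",len(p),rect(p),p[:,2].max())
    s=sel(.3,.6,-.08,.02,.078,.09);print("stand",len(s),s.size and rect(s),np.median(s[:,2]))
    s=sel(.3,.6,-.08,.02,.105,.17);print("grip",len(s),s.size and rect(s),s.size and s[:,2].max())
    s=sel(.35,.65,.05,.2,.034,.046);print("box",len(s),rect(s),np.median(s[:,2]))
E
cat > v.py <<'E'
E
python3 - <<'E'
import cv2,numpy as np
a=np.load("top.npz")["frame"][:,:,::-1]
L=cv2.resize(a[150:220,130:260],None,fx=6,fy=6,interpolation=cv2.INTER_CUBIC)
R=cv2.resize(a[170:260,280:430],None,fx=5.2,fy=5.2,interpolation=cv2.INTER_CUBIC)[:, :780]
b=np.zeros((600,800,3),np.uint8)
L=cv2.resize(a[150:220,135:255],(480,280),interpolation=cv2.INTER_CUBIC)
R=cv2.resize(a[175:260,280:425],(580,340)[:2],interpolation=cv2.INTER_CUBIC)[:320]
b[:280,:480]=L;b[280:600,:580]=R
cv2.imwrite("pics/crop1.png",b)
E
```

```text
top table [ 0.577  0.006 -0.001]
top rackcorner [ 0.552 -0.162  0.003]
top platetop [ 0.52  -0.187  0.135]
top stand [ 0.432 -0.024  0.085]
top grip [ 0.446 -0.048  0.145]
top box [0.5   0.103 0.04 ]
top btn [0.546 0.127 0.035]
top board [0.56  0.277 0.04 ]
top ledge [0.578 0.278 0.041]
rack all 4169 (array([ 0.4283, -0.2126]), array([0.265, 0.247]), 88.3)
 plate 287 (array([ 0.469 , -0.1797]), array([0.0087, 0.1194]), 77.8) 0.14608895912990197
 plate 309 (array([ 0.4476, -0.2975]), array([0.0097, 0.0903]), 77.4) 0.14693239548420445
 plate 194 (array([ 0.4575, -0.2382]), array([0.0085, 0.0654]), 77.5) 0.14790844317805005
stand 432 (array([ 0.4528, -0.0491]), array([0.0599, 0.0599]), 12.4) 0.08555941796241259
grip 53 (array([ 0.4519, -0.049 ]), array([0.0129, 0.013 ]), 6.8) 0.15132695226102333
box 1074 (array([0.468 , 0.1576]), array([0.1123, 0.2161]), 80.0) 0.040535645376722815
scene table [ 0.568 -0.046 -0.001]
scene platetop [nan nan nan]
scene stand [ 0.477 -0.029  0.085]
scene grip [ 0.459 -0.048  0.145]
scene box [0.549 0.098 0.039]
scene btn [0.546 0.129 0.035]
scene board [0.54  0.278 0.077]
rack all 5223 (array([ 0.4525, -0.2512]), array([0.2979, 0.1963]), 63.1)
 plate 329 (array([ 0.4701, -0.178 ]), array([0.0083, 0.1215]), 77.8) 0.14430038160627234
 plate 373 (array([ 0.4492, -0.2959]), array([0.0091, 0.09  ]), 77.6) 0.14365946974507043
 plate 240 (array([ 0.4589, -0.2367]), array([0.0086, 0.0669]), 77.6) 0.14368091542768652
stand 418 (array([ 0.4535, -0.0473]), array([0.0637, 0.0607]), 11.7) 0.08423513172948718
grip 115 (array([ 0.4535, -0.0478]), array([0.0136, 0.0169]), 88.4) 0.14712132736684627
box 1144 (array([0.4703, 0.1596]), array([0.1146, 0.2158]), 80.3) 0.03915050834833819
```

View pics/crop1.png

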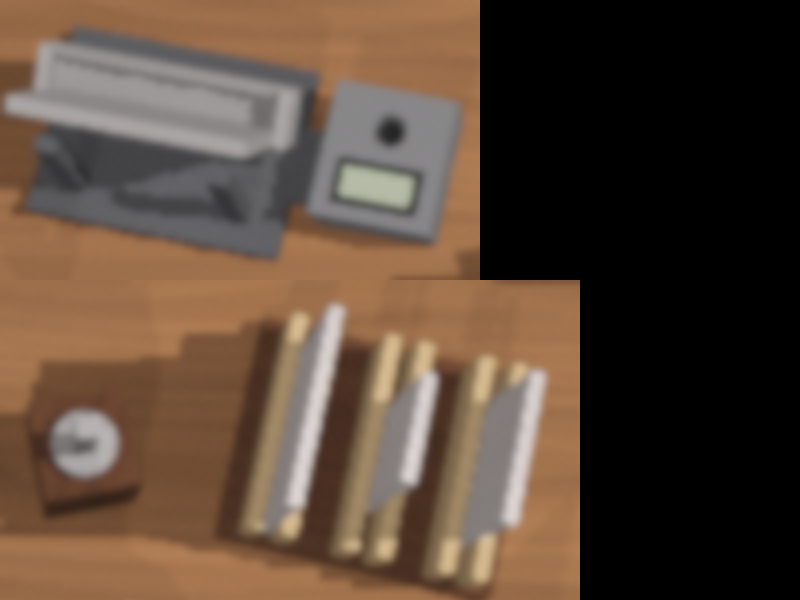

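The crop shows the widest plate leftmost in the rack (about (310,420)) and the round button well at (390,130) on the box. Both views agree within 2 mm, with plate widths 120, 90 and 65 mm and tops at about 0.142 to 0.145 m. Next I fit the rest and the button.

```bash
python3 - <<'E'
from h import *
from scipy.optimize import least_squares
for n in ["scene","top"]:
    c=np.load(n+".npz");w=cloud(c);f=c["frame"].astype(int)
    q=w.reshape(-1,3)
    m=(q[:,0]>.49)&(q[:,0]<.6)&(q[:,1]>.19)&(q[:,1]<.37)
    # box top
    bm=(q[:,0]>.42)&(q[:,0]<.62)&(q[:,1]>.05)&(q[:,1]<.172)&(abs(q[:,2]-.04)<.005)
    print(n,"box",rect(q[bm]))
    # dark button pixels within box
    K=c["camera_matrix"];E=c["extrinsics"]
    d=(f.sum(-1)<150)&(abs(w[...,0]-.546)<.02)&(abs(w[...,1]-.128)<.02)
    v,u=np.nonzero(d)
    u0,v0=u.mean(),v.mean();ray=E[:3,:3].T@np.array([(u0-K[0,2])/K[0,0],(v0-K[1,2])/K[1,1],1]);o=-E[:3,:3].T@E[:3,3]
    print(n,"btn px",len(u),u0,v0,[np.round(o+ray*(h-o[2])/ray[2],4) for h in (.034,.037,.04)])
    # board plane: normal (cos.35 cos a, cos.35 sin a, sin.35)
    p=q[m&(q[:,2]>.055)&(q[:,2]<.103)]
    best=None
    for a in np.radians(np.arange(-20,0,.25)):
        N=np.array([np.cos(.35)*np.cos(a),np.cos(.35)*np.sin(a),np.sin(.35)]);s=p@N
        h,e=np.histogram(s,np.arange(s.min(),s.max()+.0015,.0015));i=h.argmax()
        if best is None or h[i]>best[0]: best=(h[i],a,e[i]+.00075)
    N=np.array([np.cos(.35)*np.cos(best[1]),np.cos(.35)*np.sin(best[1]),np.sin(.35)])
    inl=p[abs(p@N-best[2])<.002]
    cc=inl.mean(0);U,S,V=np.linalg.svd(inl-cc);nn=V[2]*np.sign(V[2][0])
    print(n,"board",len(p),best[0],np.degrees(best[1]),"svd az",np.degrees(np.arctan2(nn[1],nn[0])),"tilt",np.arcsin(nn[2]),"rms",S[2]/len(inl)**.5)
    a=np.radians(-11.9);D=np.array([np.cos(a),np.sin(a)]);Y=np.array([-D[1],D[0]])
    nn=np.array([*(np.cos(.35)*D),np.sin(.35)])
    s=np.median(inl@nn); d0=(s-np.sin(.35)*.038)/np.cos(.35)
    t=inl[:,:2]@Y; print(" d at z=.038:",d0,"y range",np.percentile(t,[0,1,50,99,100]),"z",inl[:,2].min(),inl[:,2].max())
    tm=(t.min()+t.max())/2; print(" origin",d0*D+tm*Y)
    # everything of cradle above .045
    p=q[m&(q[:,2]>.045)];print(" y extent all",(p[:,:2]@Y).min(),(p[:,:2]@Y).max(),"zmax",p[:,2].max(), "rect",rect(p))
    p=q[m&(q[:,2]>.030)];L=p[:,:2]@D-d0; 
    for k in np.arange(-.05,.06,.01):
        k_=(L>k)&(L<=k+.01); 
        if k_.sum(): print("  off %.2f n %d zmed %.3f"%(k,k_.sum(),np.median(p[k_,2])))
E
```

```text
scene box (array([0.5266, 0.1326]), array([0.0804, 0.0937]), 80.3)
scene btn px 8 350.625 234.625 [array([0.5445, 0.1288, 0.034 ]), array([0.5467, 0.1274, 0.037 ]), array([0.5489, 0.1261, 0.04  ])]
scene board 1402 502 -9.5 svd az -9.718060618153455 tilt 0.3520963276931471 rms 0.0009710265048643518
 d at z=.038: 0.487765135336777 y range [0.30774687 0.30933787 0.38538059 0.45702415 0.45852913] z 0.05500356721344994 0.1029164444119453
 origin [0.55628723 0.27432476]
 y extent all 0.3005421029933216 0.46686820402413914 zmax 0.1093210043716094 rect (array([0.5465, 0.2773]), array([0.1665, 0.0845]), 77.2)
  off -0.05 n 3 zmed 0.039
  off -0.04 n 58 zmed 0.105
  off -0.03 n 487 zmed 0.101
  off -0.02 n 705 zmed 0.079
  off -0.01 n 686 zmed 0.052
  off 0.00 n 145 zmed 0.040
  off 0.01 n 82 zmed 0.054
  off 0.02 n 532 zmed 0.049
  off 0.03 n 50 zmed 0.041
top box (array([0.5269, 0.131 ]), array([0.0803, 0.0908]), 80.0)
top btn px 12 232.5 182.5 [array([0.5448, 0.1279, 0.034 ]), array([0.5441, 0.1274, 0.037 ]), array([0.5433, 0.127 , 0.04  ])]
top board 479 187 -10.0 svd az -9.9560666963316 tilt 0.35398350248443206 rms 0.00032610990640926014
 d at z=.038: 0.48855393291738947 y range [0.30342803 0.30625417 0.38213813 0.455089   0.45577484] z 0.055097745940620696 0.10299738335292788
 origin [0.55632982 0.27070155]
 y extent all 0.29921919597072627 0.4654719206536272 zmax 0.1129356196619278 rect (array([0.5428, 0.276 ]), array([0.1659, 0.0839]), 79.9)
  off -0.05 n 84 zmed 0.077
  off -0.04 n 139 zmed 0.106
  off -0.03 n 190 zmed 0.106
  off -0.02 n 117 zmed 0.078
  off -0.01 n 144 zmed 0.052
  off 0.00 n 260 zmed 0.041
  off 0.01 n 298 zmed 0.045
  off 0.02 n 134 zmed 0.055
  off 0.03 n 6 zmed 0.041
```

send_rows(steps="0 0 -0.03 0 0 0 0.108; 0 0 -0.03 0 0 0 0; 0 0 -0.03 0 0 0 0; 0 0 -0.03 0 0 0 0; 0 0 -0.03 0 0 0 0")

```text
clock: 0.52
eef_pos: [0.1578, 0.3226, 0.2307]
tool_rot: [0.106, 0.994, -0.001, -0.0]
ft_force: [0.6, 0.2, 1.3]
grip_width: 0.0429
grasp_force: 0.0
```

send_rows(steps="0 0.0208 -0.0335 0 0 0 0; 0 0.0208 -0.0335 0 0 0 0; 0 0.0208 -0.0335 0 0 0 0; 0 0.0208 -0.0335 0 0 0 0; 0 0.0208 -0.0335 0 0 0 0")

```text
clock: 0.93
eef_pos: [0.2622, 0.1551, 0.2313]
tool_rot: [0.106, 0.994, 0.0, 0.0]
ft_force: [1.0, 0.4, -1.0]
grip_width: 0.0429
grasp_force: 0.0
```

send_rows(steps="0 0.0208 -0.0335 0 0 0 0; 0 0.0208 -0.0335 0 0 0 0; 0 0.0208 -0.0335 0 0 0 0; 0 0.0208 -0.0335 0 0 0 0; 0 0.0208 -0.0335 0 0 0 0")

```text
clock: 1.35
eef_pos: [0.3664, -0.0128, 0.2312]
tool_rot: [0.107, 0.994, 0.0, 0.0]
ft_force: [0.5, 1.1, 0.4]
grip_width: 0.0423
grasp_force: 0.0
```

send_rows(steps="0 0.0208 -0.0335 0 0 0 0; 0 0.0208 -0.0335 0 0 0 0; 0 0.0208 -0.0335 0 0 0 0; 0 0.0208 -0.0335 0 0 0 0; 0 0.0208 -0.0335 0 0 0 0")

```text
clock: 1.77
eef_pos: [0.4704, -0.1801, 0.2308]
tool_rot: [0.107, 0.994, 0.0, -0.0]
ft_force: [0.6, -0.2, -0.1]
grip_width: 0.0423
grasp_force: 0.0
```

send_rows(steps="0 0 0 0 0 0 0; 0 0 0 0 0 0 0; 0 0 0 0 0 0 0;0 0 0 0 0 0 0;0 0 0 0 0 0 0")

```text
clock: 2.18
eef_pos: [0.4695, -0.1769, 0.2316]
tool_rot: [0.106, 0.994, 0.0, -0.0]
ft_force: [0.3, 0.3, 0.0]
grip_width: 0.0424
grasp_force: 0.0
```

send_rows(steps="0 0 -0.002 -0.031 0 0 0; 0 0 0 -0.031 0 0 0; 0 0 0 -0.031 0 0 0; 0 0 0 -0.031 0 0 0; -1 0 0 0 0 0 0")

```text
clock: 2.6
eef_pos: [0.4654, -0.1774, 0.1023]
tool_rot: [0.106, 0.994, 0.001, -0.005]
ft_force: [-0.9, -0.3, -0.5]
grip_width: 0.032
grasp_force: 0.0
```

send_rows(steps="-1 0 0 0 0 0 0; -1 0 0 0 0 0 0; -1 0 0 0 0 0 0; -1 0 0 0 0 0 0; -1 0 0 0 0 0 0")

```text
clock: 3.02
eef_pos: [0.4715, -0.1805, 0.1092]
tool_rot: [0.107, 0.994, -0.0, 0.002]
ft_force: [-0.3, -1.2, 2.1]
grip_width: 0.0074
grasp_force: 60.4
```

send_rows(steps="-1 0 0 0.01 0 0 0; -1 0 0 0.015 0 0 0; -1 0 0 0.02 0 0 0; -1 0 0 0.02 0 0 0; -1 0 0 0.02 0 0 0")

```text
clock: 3.43
eef_pos: [0.4697, -0.1801, 0.1937]
tool_rot: [0.107, 0.994, 0.0, -0.0]
ft_force: [1.3, -0.6, -3.4]
grip_width: 0.0072
grasp_force: 59.3
```

send_rows(steps="-1 0 0 0.025 0 0 0; -1 0 0 0.025 0 0 0; -1 0 0 0.025 0 0 0; -1 0 0 0.02 0 0 0; -1 0 0 0 0 0 0")

```text
clock: 3.85
eef_pos: [0.4719, -0.181, 0.2927]
tool_rot: [0.107, 0.994, -0.001, 0.004]
ft_force: [0.1, -0.1, -2.9]
grip_width: 0.007
grasp_force: 59.6
```

send_rows(steps="-1 0 0 0 0 0 0; -1 0 0 0 0 0 0; -1 0 0 0 0 0 0; -1 0 0 0 0 0 0; -1 0 0 0 0 0 0")

```text
clock: 4.27
eef_pos: [0.4695, -0.1799, 0.286]
tool_rot: [0.107, 0.994, 0.0, -0.001]
ft_force: [1.0, -0.6, -3.6]
grip_width: 0.007
grasp_force: 59.6
```

send_rows(steps="-1 0.0033 0.0329 0 0 0 0.115; -1 0.0033 0.0329 0 0 0 0.115; -1 0.0033 0.0329 0 0 0 0.115; -1 0.0033 0.0329 0 0 0 0.115; -1 0.0033 0.0329 0 0 0 0.115")

```text
clock: 4.68
eef_pos: [0.4863, -0.0143, 0.2867]
tool_rot: [-0.182, 0.983, 0.0, -0.0]
ft_force: [-0.1, 0.1, -3.4]
grip_width: 0.0075
grasp_force: 59.9
```

send_rows(steps="-1 0.0033 0.0329 0 0 0 0.115; -1 0.0033 0.0329 0 0 0 0.115; -1 0.0033 0.0329 0 0 0 0.115; -1 0.0033 0.0329 0 0 0 0.115; -1 0.0033 0.0329 0 0 0 0.115")

```text
clock: 5.1
eef_pos: [0.5028, 0.1504, 0.2867]
tool_rot: [-0.454, 0.891, 0.0, -0.001]
ft_force: [0.3, -0.6, -3.0]
grip_width: 0.0071
grasp_force: 59.9
```

send_rows(steps="-1 0.0033 0.0329 0 0 0 0.115; -1 0.0033 0.0329 0 0 0 0.115; -1 0.0033 0.0329 0 0 0 0.115; -1 0.0033 0.0329 0 0 0 0.115; -1 0 0 0 0 0 0")

```text
clock: 5.52
eef_pos: [0.5159, 0.2865, 0.2852]
tool_rot: [-0.646, 0.763, 0.002, 0.0]
ft_force: [0.4, -0.1, -3.7]
grip_width: 0.0073
grasp_force: 60.0
```

send_rows(steps="-1 0 0 0 -0.0203 -0.1149 0; -1 0 0 0 -0.0203 -0.1149 0; -1 0 0 0 -0.0203 -0.1149 0; -1 0 0 0 0 0 0; -1 0 0 0 0 0 0")

```text
clock: 5.93
eef_pos: [0.5135, 0.2799, 0.2856]
tool_rot: [-0.634, 0.754, -0.132, 0.109]
ft_force: [1.1, 0.1, -3.1]
grip_width: 0.0072
grasp_force: 60.7
```

send_rows(steps="-1 0 0 -0.02 0 0 0; -1 0 0 -0.02 0 0 0; -1 0 0 0 0 0 0; -1 0 0 0 0 0 0; -1 0 0 0 0 0 0")

```text
clock: 6.35
eef_pos: [0.5182, 0.2808, 0.2489]
tool_rot: [-0.632, 0.755, -0.133, 0.113]
ft_force: [-0.2, -0.6, -3.4]
grip_width: 0.0068
grasp_force: 60.7
```

```bash
cat > m.py <<'E'
from workcell import *
from h import *
from scipy.spatial.transform import Rotation as R
import sys
tag=sys.argv[1]
o=get_obs();r=R.from_quat(o["tool_rot"]).as_matrix();T=o["eef_pos"];print("tcp",T.round(4),"F",o["ft_force"].round(1))
O=np.array([.5563,.2725,.038]);a=np.radians(-10);D=np.array([np.cos(a),np.sin(a),0]);z=np.array([0,0,1.]);y=np.cross(z,D)
C=np.stack([np.cos(.35)*D+np.sin(.35)*z,y,np.cos(.35)*z-np.sin(.35)*D],1)
print("tool in cradle axes\n",(C.T@r).round(3),"tcp in cradle",(C.T@(T-O)).round(4))
for n in ["scene","top"]:
    c=camera(n);np.savez(n+"_"+tag+".npz",**c);w=cloud(c);p=(w.reshape(-1,3)-O)@C  # cradle coords
    t=(w.reshape(-1,3)-T)@r   # tool coords: z down the plate, x along width, y thickness
    k=(abs(t[:,1])<.012)&(t[:,2]>.01)&(t[:,2]<.13)&(abs(t[:,0])<.08)
    s=t[k]; 
    if len(s)<50: print(n,len(s));continue
    A=np.c_[s[:,0],s[:,2],np.ones(len(s))];co=np.linalg.lstsq(A,s[:,1],rcond=None)[0]
    print(n,len(s),"tool x ext",np.percentile(s[:,0],[1,99]).round(4),"z bottom",np.percentile(s[:,2],[97,99,99.8]).round(4),"face y",np.median(s[:,1]).round(4),"slopes",co.round(4), "cradle x med",np.median(p[k][:,0]).round(4),"y",np.median(p[k][:,1]).round(4),"zmin",p[k][:,2].min().round(4))
E
python3 m.py a
```

```text
tcp [0.5182 0.2808 0.2489] F [-0.2 -0.6 -3.4]
tool in cradle axes
 [[-0.002 -1.     0.001]
 [-1.     0.002  0.001]
 [-0.001 -0.001 -1.   ]] tcp in cradle [0.0357 0.0015 0.2115]
scene 2227 tool x ext [-0.0568  0.0619] z bottom [0.0951 0.0972 0.0984] face y -0.0039 slopes [ 0.0037  0.0018 -0.0039] cradle x med 0.0397 y -0.0022 zmin 0.1123
top 206 tool x ext [-0.026   0.0641] z bottom [0.0942 0.0966 0.0979] face y -0.005 slopes [ 0.0346  0.002  -0.0055] cradle x med 0.0408 y -0.0335 zmin 0.1134
```

send_rows(steps="-1 0.0016 -0.0003 -0.0195 0 0 0; -1 0.0016 -0.0003 -0.0195 0 0 0; -1 0.0016 -0.0003 -0.0195 0 0 0; -1 0.0016 -0.0003 -0.0195 0 0 0; -1 0.0016 -0.0003 -0.0195 0 0 0")

```text
clock: 6.87
eef_pos: [0.5255, 0.2796, 0.1507]
tool_rot: [-0.633, 0.754, -0.133, 0.113]
ft_force: [0.0, 0.4, -3.2]
grip_width: 0.0074
grasp_force: 60.6
```

send_rows(steps="-1 0 0 0 0 0 0; -1 0 0 0 0 0 0; -1 0 0 0 0 0 0; -1 0 0 0 0 0 0; -1 0 0 0 0 0 0")

```text
clock: 7.28
eef_pos: [0.5254, 0.2797, 0.1519]
tool_rot: [-0.633, 0.754, -0.134, 0.114]
ft_force: [0.1, -0.1, -2.4]
grip_width: 0.007
grasp_force: 60.7
```

```bash
python3 m.py b; python3 - <<'E'
import cv2,numpy as np
a=np.load("scene_b.npz")["frame"][:,:,::-1]
cv2.imwrite("pics/b.png",cv2.resize(a[140:290,310:500],(760,600),interpolation=cv2.INTER_CUBIC))
E
```

```text
tcp [0.5254 0.2797 0.1519] F [ 0.1 -0.1 -2.4]
tool in cradle axes
 [[-0.001 -1.     0.003]
 [-1.     0.001  0.002]
 [-0.002 -0.003 -1.   ]] tcp in cradle [0.0093 0.0018 0.1179]
scene 2450 tool x ext [-0.0759  0.0738] z bottom [0.1179 0.1191 0.1199] face y -0.0035 slopes [ 0.0081  0.1066 -0.0077] cradle x med 0.013 y -0.0022 zmin -0.0028
top 449 tool x ext [-0.0424  0.0788] z bottom [0.1207 0.1217 0.1225] face y -0.0046 slopes [ 0.0876 -0.0174 -0.004 ] cradle x med 0.0141 y -0.0377 zmin -0.0052
```

View pics/b.png

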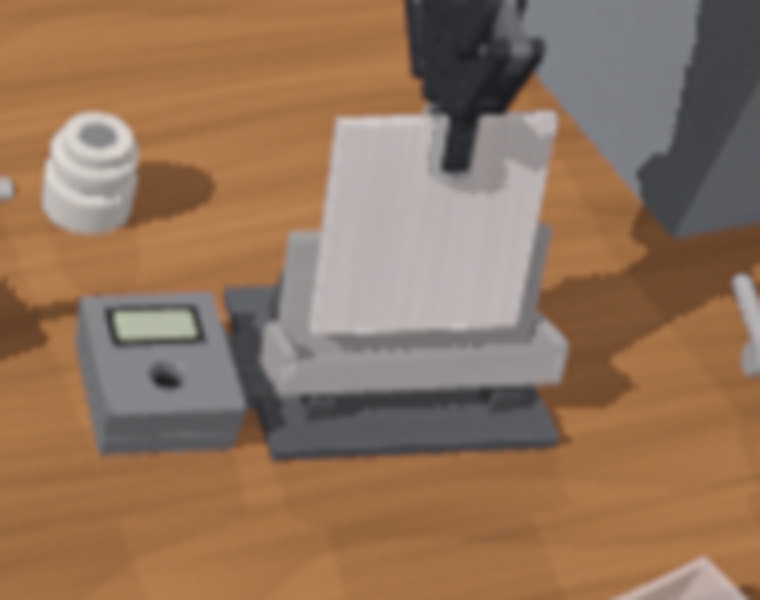

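The plate (about (430,230)) hangs centred over the ledge (lip at (415,365)), with its bottom edge about 20 mm up. I lower it gently until it makes contact.

send_rows(steps="-1 0.0014 -0.0002 -0.0038 0 0 0; -1 0.0014 -0.0002 -0.0038 0 0 0; -1 0.0014 -0.0002 -0.0038 0 0 0; -1 0.0007 -0.0001 -0.0019 0 0 0; -1 0.0007 -0.0001 -0.0019 0 0 0")

```text
clock: 7.8
eef_pos: [0.5298, 0.2778, 0.1338]
tool_rot: [-0.633, 0.754, -0.133, 0.111]
ft_force: [1.0, 0.0, -3.1]
grip_width: 0.0073
grasp_force: 60.6
```

send_rows(steps="-1 0.0003 -0.0001 -0.001 0 0 0; -1 0 0 0 0 0 0; -1 0.0003 -0.0001 -0.001 0 0 0; -1 0 0 0 0 0 0; -1 0 0 0 0 0 0")

```text
clock: 8.22
eef_pos: [0.5306, 0.278, 0.1327]
tool_rot: [-0.633, 0.754, -0.133, 0.112]
ft_force: [0.8, -0.3, -3.8]
grip_width: 0.0071
grasp_force: 60.6
```

send_rows(steps="-1 0.0005 -0.0001 -0.0015 0 0 0; -1 0 0 0 0 0 0; -1 0.0003 -0.0001 -0.001 0 0 0; -1 0 0 0 0 0 0; -1 0 0 0 0 0 0")

```text
clock: 8.63
eef_pos: [0.5313, 0.2781, 0.1324]
tool_rot: [-0.633, 0.754, -0.134, 0.113]
ft_force: [-8.2, -1.2, 9.3]
grip_width: 0.0073
grasp_force: 63.0
```

```bash
python3 m.py c
```

```text
tcp [0.5313 0.2781 0.1324] F [-8.2 -1.2  9.3]
tool in cradle axes
 [[ 0.    -1.     0.002]
 [-1.    -0.     0.001]
 [-0.001 -0.002 -1.   ]] tcp in cradle [0.0083 0.0011 0.0975]
scene 2291 tool x ext [-0.0772  0.0746] z bottom [0.1284 0.1295 0.1299] face y -0.0033 slopes [ 0.0042  0.0344 -0.0035] cradle x med 0.0117 y -0.0026 zmin -0.0326
top 393 tool x ext [-0.0338  0.0794] z bottom [0.1009 0.1258 0.1289] face y -0.0048 slopes [ 0.0896 -0.0774 -0.0005] cradle x med 0.0131 y -0.0443 zmin -0.0319
```

send_rows(steps="-1 -0.0002 0 0.0007 0 0 0; -1 -0.0014 0.0002 -0.0005 0 0 0; -1 -0.0014 0.0002 -0.0005 0 0 0; -1 -0.0009 0.0002 -0.0003 0 0 0; -1 0 0 0 0 0 0")

```text
clock: 9.15
eef_pos: [0.5297, 0.2783, 0.1319]
tool_rot: [-0.632, 0.754, -0.135, 0.114]
ft_force: [-0.7, -1.8, 7.4]
grip_width: 0.0071
grasp_force: 62.0
```

send_rows(steps="-1 -0.0009 0.0002 -0.0003 0 0 0; -1 0 0 0 0 0 0; -1 0 0 0 0 0 0; -1 0 0 0 0 0 0; -1 0 0 0 0 0 0")

```text
clock: 9.57
eef_pos: [0.5292, 0.2786, 0.1317]
tool_rot: [-0.632, 0.755, -0.136, 0.114]
ft_force: [0.7, -2.0, 4.6]
grip_width: 0.007
grasp_force: 61.9
```

send_rows(steps="-1 -0.0009 0.0002 -0.0003 0 0 0; -1 0 0 0 0 0 0; 0 0 0 0 0 0 0; 0 0 0 0 0 0 0; 0 0 0 0 0 0 0")

```text
clock: 9.98
eef_pos: [0.5253, 0.2789, 0.1284]
tool_rot: [-0.633, 0.754, -0.133, 0.112]
ft_force: [-0.1, 0.2, -0.4]
grip_width: 0.0418
grasp_force: 0.0
```

send_rows(steps="0 0 0 0 0 0 0; 0 0 0 0 0 0 0; 0 0 0 0 0 0 0; 0 0 0 0 0 0 0; 0 0 0 0 0 0 0")

```text
clock: 10.4
eef_pos: [0.5256, 0.2788, 0.1288]
tool_rot: [-0.633, 0.754, -0.133, 0.112]
ft_force: [1.1, -0.5, -0.2]
grip_width: 0.0425
grasp_force: 0.0
```

```bash
python3 m.py d; python3 - <<'E'
from h import *
O=np.array([.5563,.2725,.038]);a=np.radians(-10);D=np.array([np.cos(a),np.sin(a),0]);z=np.array([0,0,1.]);y=np.cross(z,D)
C=np.stack([np.cos(.35)*D+np.sin(.35)*z,y,np.cos(.35)*z-np.sin(.35)*D],1)
p=(cloud(np.load("scene_d.npz")).reshape(-1,3)-O)@C
k=(abs(p[:,0]-.008)<.012)&(abs(p[:,1])<.055)&(p[:,2]>.02)&(p[:,2]<.09);s=p[k]
print(np.linalg.lstsq(np.c_[s[:,1:],np.ones(len(s))],s[:,0],rcond=None)[0].round(4),np.median(s[:,0]))
k=(abs(p[:,0]-.006)<.012)&(p[:,2]>.085)&(p[:,2]<.14)&(abs(p[:,1])<.09);print(np.percentile(p[k],[1,99],axis=0))
E
```

```text
tcp [0.5256 0.2788 0.1288] F [ 1.1 -0.5 -0.2]
tool in cradle axes
 [[ 0. -1. -0.]
 [-1. -0. -0.]
 [ 0.  0. -1.]] tcp in cradle [0.0017 0.0008 0.096 ]
scene 2355 tool x ext [-0.077   0.0763] z bottom [0.128  0.1291 0.1297] face y -0.0059 slopes [ 0.0059 -0.0011 -0.0046] cradle x med 0.0076 y -0.0025 zmin -0.0339
top 384 tool x ext [-0.0235  0.0792] z bottom [0.0988 0.1224 0.1262] face y -0.007 slopes [ 0.1112 -0.0675 -0.0047] cradle x med 0.0087 y -0.0477 zmin -0.0333
[-0.0008 -0.0231  0.0091] 0.0078307412635676
[[-0.00018719 -0.06050893  0.08526972]
 [ 0.00966719  0.05865083  0.1295971 ]]
```

send_rows(steps="0 -0.0084 0.0015 0.0235 0 0 0; 0 -0.0084 0.0015 0.0235 0 0 0; 0 -0.0084 0.0015 0.0235 0 0 0; 0 -0.0084 0.0015 0.0235 0 0 0; 0 0 0 0 0.0203 0.1149 0")

```text
clock: 10.92
eef_pos: [0.4887, 0.2867, 0.2272]
tool_rot: [-0.64, 0.759, -0.088, 0.077]
ft_force: [0.2, 0.8, -0.5]
grip_width: 0.0425
grasp_force: 0.0
```

send_rows(steps="0 0 0 0 0.0203 0.1149 0; 0 0 0 0 0.0203 0.1149 0; 0 -0.0039 -0.0333 0 0 0 -0.1187; 0 -0.0039 -0.0333 0 0 0 -0.1187; 0 -0.0039 -0.0333 0 0 0 -0.1187")

```text
clock: 11.33
eef_pos: [0.4809, 0.1839, 0.221]
tool_rot: [-0.495, 0.869, 0.0, -0.002]
ft_force: [-0.1, 0.2, -0.5]
grip_width: 0.0429
grasp_force: 0.0
```

send_rows(steps="0 -0.0039 -0.0333 0 0 0 -0.1187; 0 -0.0039 -0.0333 0 0 0 -0.1187; 0 -0.0039 -0.0333 0 0 0 -0.1187; 0 -0.0039 -0.0333 0 0 0 -0.1187; 0 -0.0039 -0.0333 0 0 0 -0.1187")

```text
clock: 11.75
eef_pos: [0.4604, 0.0168, 0.223]
tool_rot: [-0.219, 0.976, -0.0, 0.0]
ft_force: [1.1, -0.6, 0.4]
grip_width: 0.0428
grasp_force: 0.0
```

send_rows(steps="0 -0.0039 -0.0333 0 0 0 -0.1187; 0 -0.0039 -0.0333 0 0 0 -0.1187; 0 0 0 0 0 0 0; 0 0 0 0 0 0 0; 0 0 0 0 0 0 0")

```text
clock: 12.17
eef_pos: [0.4531, -0.0481, 0.223]
tool_rot: [-0.105, 0.995, 0.0, 0.0]
ft_force: [1.3, 0.1, 0.2]
grip_width: 0.0428
grasp_force: 0.0
```

```bash
python3 - <<'E'
from workcell import *
from h import *
from scipy.spatial.transform import Rotation as R
o=get_obs();r=R.from_quat(o["tool_rot"]).as_matrix();T=o["eef_pos"];c=camera("wrist")
print(T,r.round(3),o["joint_pos"].round(2));K=c["camera_matrix"];M=c["T_tool_cam"];print(K,M.round(4))
v,u=np.indices(c["range_z"].shape);du=u-K[0,2];dv=v-K[1,2];th=np.hypot(du,dv)/K[0,0];ph=np.arctan2(dv,du)
z=c["range_z"];rr=np.tan(th)*z
w=np.stack([rr*np.cos(ph),rr*np.sin(ph),z],-1)@M[:3,:3].T+M[:3,3]
w=w@r.T+T; w[z<=0]=9; np.savez("wr.npz",w=w,**c)
q=w.reshape(-1,3)
near=(abs(q[:,0]-.453)<.05)&(abs(q[:,1]+.048)<.05)
for lo,hi in ((.078,.0865),(.088,.1),(.1,.135),(.138,.155)):
    s=q[near&(q[:,2]>lo)&(q[:,2]<hi)];print(lo,len(s),len(s) and (rect(s),np.median(s[:,2])))
C=c["frame"][:,:,::-1];cv2.imwrite("pics/w1.png",cv2.resize(C,(800,600)))
m=near.reshape(z.shape)&(w[...,2]>.08);vv,uu=np.nonzero(m);print(uu.min(),uu.max(),vv.min(),vv.max())
E
```

```text
[ 0.45311761 -0.04813131  0.22297036] [[-0.978 -0.208  0.   ]
 [-0.208  0.978  0.   ]
 [-0.     0.    -1.   ]] [-0.11  0.16 -0.12  1.29  0.   -0.32]
[[325.1922621    0.         281.55211442]
 [  0.         325.1922621  208.91221415]
 [  0.           0.           1.        ]] [[ 5.000e-04 -9.450e-01 -3.269e-01  8.400e-02]
 [ 1.000e+00  6.000e-04 -2.000e-04 -1.000e-04]
 [ 4.000e-04 -3.269e-01  9.450e-01 -1.433e-01]
 [ 0.000e+00  0.000e+00  0.000e+00  1.000e+00]]
0.078 2288 ((array([ 0.4524, -0.0482]), array([0.0601, 0.0606]), 12.4), np.float64(0.08555016745544639))
0.088 1033 ((array([ 0.4512, -0.0484]), array([0.036 , 0.0394]), 13.6), np.float64(0.09164558828414807))
0.1 235 ((array([ 0.4485, -0.051 ]), array([0.009 , 0.0179]), 41.0), np.float64(0.11888463920467993))
0.138 405 ((array([ 0.452 , -0.0481]), array([0.0141, 0.014 ]), 2.4), np.float64(0.14632415830347545))
105 482 161 419
```

View pics/w1.png

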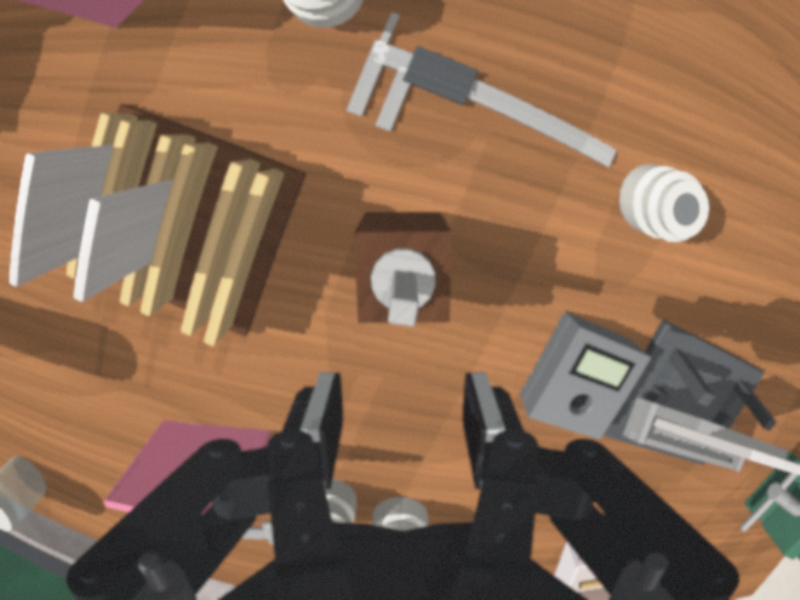

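The wrist view shows the stylus grip at (404,290) in its stand, turned about 10° from the tool, and the other plates still in their slots. Top is at z 0.146, as expected.

send_rows(steps="0 0 0 -0.02 0 0 -0.084; 0 0 0 -0.03 0 0 -0.084; 0 0 0 -0.03 0 0 0; 0 0 0 -0.03 0 0 0; 0 0 0 -0.01 0 0 0")

```text
clock: 12.63
eef_pos: [0.4503, -0.0463, 0.0989]
tool_rot: [-0.023, 1.0, 0.001, -0.003]
ft_force: [-0.8, 0.3, -0.7]
grip_width: 0.0424
grasp_force: 0.0
```

send_rows(steps="0 0 0 0 0 0 0; -1 0 0 0 0 0 0; -1 0 0 0 0 0 0; -1 0 0 0 0 0 0; -1 0 0 0 0 0 0")

```text
clock: 13.05
eef_pos: [0.4545, -0.048, 0.1043]
tool_rot: [-0.021, 1.0, -0.0, 0.002]
ft_force: [0.9, 0.3, 1.0]
grip_width: 0.013
grasp_force: 58.6
```

send_rows(steps="-1 0 0 0 0 0 0; -1 0 0 0 0 0 0; -1 0 0 0 0 0 0; -1 0 0 0 0 0 0; -1 0 0 0 0 0 0")

```text
clock: 13.47
eef_pos: [0.4544, -0.0481, 0.1043]
tool_rot: [-0.021, 1.0, 0.0, 0.002]
ft_force: [0.3, 1.7, 6.7]
grip_width: 0.0129
grasp_force: 59.2
```

send_rows(steps="-1 0 0 0.012 0 0 0; -1 0 0 0.02 0 0 0; -1 0 0 0.026 0 0 0; -1 0 0 0.026 0 0 0; -1 0 0 0.026 0 0 0")

```text
clock: 13.88
eef_pos: [0.4523, -0.0485, 0.2138]
tool_rot: [-0.02, 1.0, -0.0, -0.001]
ft_force: [1.0, -0.3, -0.9]
grip_width: 0.013
grasp_force: 58.4
```

send_rows(steps="-1 0.018 0.035 0 0 0 0; -1 0.018 0.035 0 0 0 0; -1 0.018 0.035 0 0 0 0; -1 0.018 0.035 0 0 0 0; -1 0.018 0.035 0 0 0 0")

```text
clock: 14.3
eef_pos: [0.5434, 0.1279, 0.2128]
tool_rot: [-0.02, 1.0, -0.0, -0.0]
ft_force: [0.9, -0.6, -0.7]
grip_width: 0.0131
grasp_force: 58.6
```

send_rows(steps="-1 0 0 0 0 0 0; -1 0 0 0 0 0 0; -1 0 0 0 0 0 0; -1 0 0 0 0 0 0; -1 0 0 0 0 0 0")

```text
clock: 14.72
eef_pos: [0.5425, 0.1254, 0.2131]
tool_rot: [-0.02, 1.0, -0.0, -0.0]
ft_force: [-0.1, -0.0, -0.7]
grip_width: 0.0131
grasp_force: 58.7
```

```bash
cat > s.py <<'E'
from workcell import *
from h import *
from scipy.spatial.transform import Rotation as R
import sys
o=get_obs();T=o["eef_pos"];print("tcp",T.round(4),"F",o["ft_force"].round(1),"tool z",R.from_quat(o["tool_rot"]).as_matrix()[:,2].round(4))
for n in ["scene","top"]:
    c=camera(n);np.savez(n+"_s.npz",**c);q=cloud(c).reshape(-1,3);eye=-c["extrinsics"][:3,:3].T@c["extrinsics"][:3,3]
    k=(np.hypot(q[:,0]-T[0],q[:,1]-T[1])<.025)&(q[:,2]<T[2]-.022)&(q[:,2]>.042);s=q[k]
    print(n,len(s),"zmin",s.size and s[:,2].min())
    for h in np.arange(-.09,-.02,.01):
        b=s[(s[:,2]-T[2]>h)&(s[:,2]-T[2]<=h+.01)]
        if len(b)>3:
            d=eye-b.mean(0);d/=np.hypot(d[0],d[1]);m=np.median(b,0);print("  %.3f"%h,len(b),(m-T).round(4),"toward cam",d[:2].round(2))
    if n=="scene": cv2.imwrite("pics/"+sys.argv[1]+".png",cv2.resize(c["frame"][120:260,280:460,::-1],(770,600),interpolation=cv2.INTER_CUBIC))
E
python3 s.py e
```

```text
tcp [0.5425 0.1254 0.2131] F [-0.1 -0.  -0.7] tool z [-3.e-04 -3.e-04 -1.e+00]
scene 87 zmin 0.04204258214263825
  -0.090 9 [ 0.0017 -0.0005 -0.0841] toward cam [ 0.85 -0.52]
  -0.080 15 [ 0.001  -0.0028 -0.0757] toward cam [ 0.85 -0.52]
  -0.070 17 [ 0.0012 -0.0014 -0.0644] toward cam [ 0.85 -0.52]
  -0.060 15 [ 0.0018 -0.001  -0.0545] toward cam [ 0.85 -0.52]
  -0.050 18 [ 0.0018 -0.0023 -0.0451] toward cam [ 0.85 -0.52]
  -0.040 9 [ 0.002  -0.0015 -0.0378] toward cam [ 0.85 -0.52]
top 15 zmin 0.042116914440041446
```

View pics/e.png

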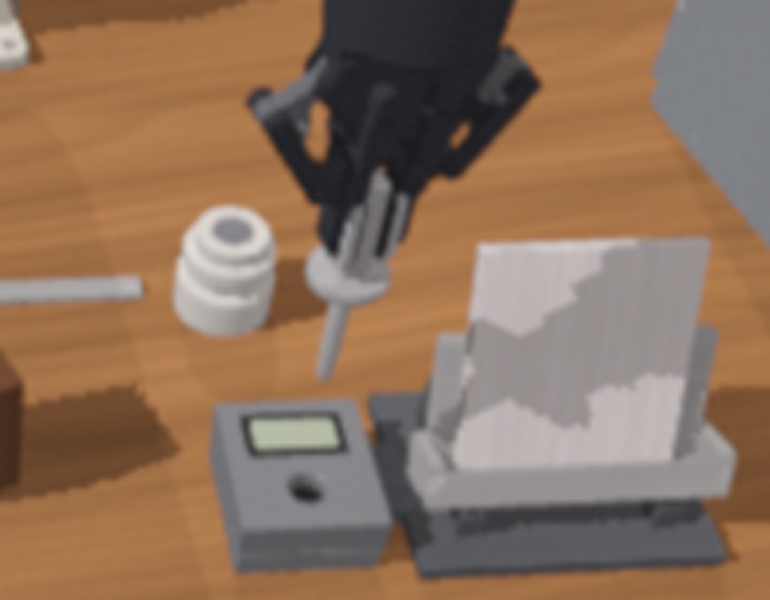

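The plate is seated (590,350). The stylus hangs upright (shank at (330,350), tip at (322,375)), its axis about 2 mm behind the TCP in x. The button well is at (305,488).

send_rows(steps="-1 0.0045 0.002 -0.02 0 0 0; -1 0 0 -0.025 0 0 0; -1 0 0 -0.02 0 0 0; -1 0 0 -0.01 0 0 0; -1 0 0 -0.005 0 0 0")

```text
clock: 15.23
eef_pos: [0.5463, 0.1278, 0.1313]
tool_rot: [-0.02, 1.0, -0.0, -0.002]
ft_force: [-0.9, -0.2, -1.1]
grip_width: 0.0131
grasp_force: 58.7
```

send_rows(steps="-1 0 0 0 0 0 0; -1 0 0 0 0 0 0; -1 0 0 -0.003 0 0 0; -1 0 0 -0.003 0 0 0; -1 0 0 0 0 0 0")

```text
clock: 15.65
eef_pos: [0.5477, 0.1288, 0.1271]
tool_rot: [-0.021, 1.0, 0.0, 0.0]
ft_force: [-0.4, -0.2, -1.0]
grip_width: 0.0135
grasp_force: 58.7
```

```bash
python3 s.py f
```

```text
tcp [0.5477 0.1288 0.1271] F [-0.4 -0.2 -1. ] tool z [ 7.e-04  2.e-04 -1.e+00]
scene 62 zmin 0.04216055156409886
  -0.090 8 [ 0.0018 -0.0022 -0.0837] toward cam [ 0.85 -0.53]
  -0.080 11 [ 0.0023 -0.002  -0.0724] toward cam [ 0.85 -0.53]
  -0.070 12 [ 0.0017 -0.0023 -0.0641] toward cam [ 0.85 -0.53]
  -0.060 13 [ 0.0017 -0.002  -0.0552] toward cam [ 0.85 -0.53]
  -0.050 14 [ 0.0013 -0.0024 -0.0457] toward cam [ 0.85 -0.53]
  -0.040 4 [ 0.0031 -0.0003 -0.0382] toward cam [ 0.85 -0.53]
top 5 zmin 0.04215771056273251
  -0.090 5 [ 0.0047 -0.0211 -0.0846] toward cam [-0.9  -0.44]
```

View pics/f.png

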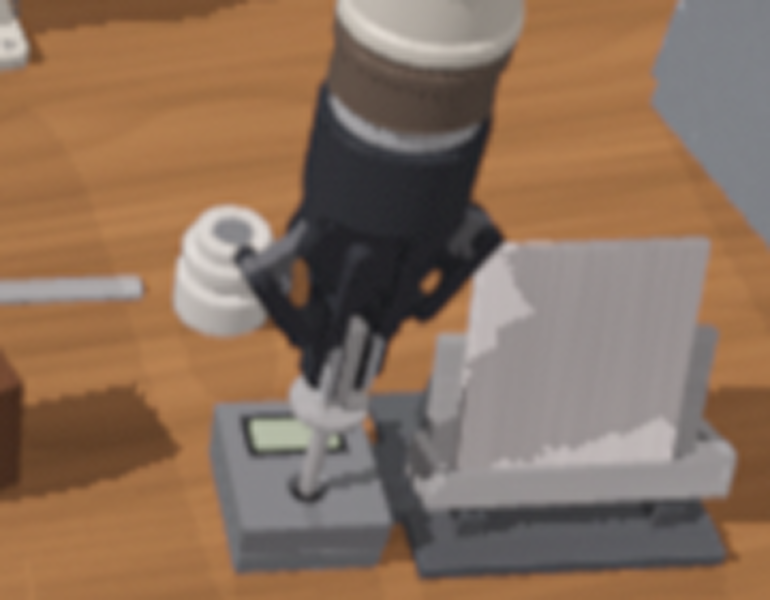

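The tip stands inside the well at (310,485). Now I press.

send_rows(steps="-1 0 0 -0.003 0 0 0; -1 0 0 -0.003 0 0 0; -1 0 0 -0.002 0 0 0; -1 0 0 -0.001 0 0 0; -1 0 0 0 0 0 0")

```text
clock: 16.17
eef_pos: [0.5481, 0.1289, 0.1184]
tool_rot: [-0.021, 1.0, 0.0, 0.001]
ft_force: [0.7, -0.1, 3.3]
grip_width: 0.0132
grasp_force: 59.3
```

send_rows(steps="-1 0 0 0 0 0 0; -1 0 0 0 0 0 0; -1 0 0 0 0 0 0; -1 0 0 0 0 0 0; -1 0 0 0 0 0 0")

```text
clock: 16.58
eef_pos: [0.5479, 0.1289, 0.1182]
tool_rot: [-0.021, 1.0, 0.0, 0.0]
ft_force: [0.7, 0.4, 3.7]
grip_width: 0.0132
grasp_force: 59.3
```

send_rows(steps="-1 0 0 -0.001 0 0 0; -1 0 0 0 0 0 0; -1 0 0 0 0 0 0; -1 0 0 0 0 0 0; -1 0 0 0 0 0 0")

```text
clock: 17.0
eef_pos: [0.5481, 0.1289, 0.118]
tool_rot: [-0.021, 1.0, 0.0, 0.001]
ft_force: [-0.4, 0.0, 8.1]
grip_width: 0.0132
grasp_force: 60.2
```

send_rows(steps="-1 0 0 0.008 0 0 0; -1 0 0 0.015 0 0 0; -1 0 0 0.023 0 0 0; -1 0 0 0.025 0 0 0; -1 0 0 0.025 0 0 0")

```text
clock: 17.42
eef_pos: [0.5459, 0.1283, 0.2126]
tool_rot: [-0.021, 1.0, -0.001, -0.002]
ft_force: [1.9, 0.4, -0.4]
grip_width: 0.013
grasp_force: 58.7
```

send_rows(steps="-1 -0.0189 -0.0354 0 0 0 0; -1 -0.0189 -0.0354 0 0 0 0; -1 -0.0189 -0.0354 0 0 0 0; -1 -0.0189 -0.0354 0 0 0 0; -1 -0.0189 -0.0354 0 0 0 0")

```text
clock: 17.83
eef_pos: [0.4507, -0.0494, 0.2121]
tool_rot: [-0.021, 1.0, -0.0, -0.002]
ft_force: [0.2, -0.0, -0.9]
grip_width: 0.0132
grasp_force: 58.8
```

send_rows(steps="-1 0 0 0 0 0 0; -1 0 0 0 0 0 0; -1 0 0 0 0 0 0; -1 0 0 0 0 0 0; -1 0 0 0 0 0 0")

```text
clock: 18.25
eef_pos: [0.4535, -0.0471, 0.2126]
tool_rot: [-0.022, 1.0, 0.0, -0.0]
ft_force: [-0.2, -0.2, -1.4]
grip_width: 0.0134
grasp_force: 58.9
```

```bash
python3 s.py g
```

```text
tcp [ 0.4535 -0.0471  0.2126] F [-0.2 -0.2 -1.4] tool z [-6.e-04  2.e-04 -1.e+00]
scene 350 zmin 0.057971680093082394
  -0.090 7 [ 0.001  -0.0007 -0.0838] toward cam [ 0.97 -0.23]
  -0.080 15 [ 0.0016 -0.0004 -0.074 ] toward cam [ 0.97 -0.23]
  -0.070 16 [ 0.0021 -0.0005 -0.0645] toward cam [ 0.97 -0.23]
  -0.060 16 [ 0.0011 -0.0007 -0.056 ] toward cam [ 0.97 -0.23]
  -0.050 17 [ 0.0022 -0.0006 -0.0461] toward cam [ 0.97 -0.23]
  -0.040 10 [ 0.0024  0.0003 -0.0376] toward cam [ 0.97 -0.23]
top 0 zmin 0
```

send_rows(steps="-1 0.001 -0.001 -0.02 0 0 0; -1 0 0 -0.025 0 0 0; -1 0 0 -0.025 0 0 0; -1 0 0 -0.02 0 0 0; -1 0 0 -0.01 0 0 0")

```text
clock: 18.77
eef_pos: [0.4525, -0.0483, 0.1101]
tool_rot: [-0.021, 1.0, 0.0, -0.002]
ft_force: [1.0, 0.3, -0.9]
grip_width: 0.0132
grasp_force: 59.0
```

send_rows(steps="-1 0 0 -0.004 0 0 0; -1 0 0 -0.003 0 0 0; -1 0 0 -0.0015 0 0 0; -1 0 0 0 0 0 0; -1 0 0 0 0 0 0")

```text
clock: 19.18
eef_pos: [0.4548, -0.0492, 0.1052]
tool_rot: [-0.021, 1.0, -0.0, 0.001]
ft_force: [-1.4, 0.2, -0.2]
grip_width: 0.0131
grasp_force: 59.0
```

send_rows(steps="-1 0 0 -0.001 0 0 0; -1 0 0 0 0 0 0; -1 0 0 0 0 0 0; -1 0 0 0 0 0 0; -1 0 0 0 0 0 0")

```text
clock: 19.6
eef_pos: [0.4549, -0.0493, 0.1043]
tool_rot: [-0.021, 1.0, -0.0, 0.001]
ft_force: [-0.6, 0.7, 6.1]
grip_width: 0.0132
grasp_force: 59.5
```

Collar contact. I open the fingers, retreat upwards and check.

send_rows(steps="0 0 0 0 0 0 0; 0 0 0 0 0 0 0; 0 0 0 0 0 0 0; 0 0 0 0 0 0 0; 0 0 0 0 0 0 0")

```text
clock: 20.02
eef_pos: [0.4537, -0.0493, 0.1031]
tool_rot: [-0.021, 1.0, 0.0, -0.0]
ft_force: [-0.5, 0.5, 0.6]
grip_width: 0.0427
grasp_force: 0.0
```

send_rows(steps="0 0 0 0.01 0 0 0; 0 0 0 0.025 0 0 0; 0 0 0 0.03 0 0 0; 0 0 0 0.03 0 0 0; 0 0 0 0.03 0 0 0")

```text
clock: 20.43
eef_pos: [0.4535, -0.0492, 0.2294]
tool_rot: [-0.021, 1.0, 0.0, -0.001]
ft_force: [1.3, 0.3, -0.2]
grip_width: 0.0428
grasp_force: 0.0
```

send_rows(steps="0 -0.025 0 0.01 0 0 0; 0 -0.025 0 0.01 0 0 0; 0 -0.025 0 0 0 0 0; 0 -0.025 0 0 0 0 0; 0 0 0 0 0 0 0")

```text
clock: 20.85
eef_pos: [0.3498, -0.049, 0.2484]
tool_rot: [-0.02, 1.0, 0.0, -0.001]
ft_force: [-0.6, 0.2, -0.8]
grip_width: 0.0426
grasp_force: 0.0
```

```bash
python3 - <<'E'
from workcell import *
from h import *
c=camera("scene");q=cloud(c).reshape(-1,3)
near=np.hypot(q[:,0]-.453,q[:,1]+.048)<.04
for lo,hi in ((.088,.097),(.105,.14),(.143,.155)):
    s=q[near&(q[:,2]>lo)&(q[:,2]<hi)];print(lo,len(s),len(s) and (np.median(s,0).round(4)))
print(get_obs()["clock"])
cv2.imwrite("pics/end.png",cv2.resize(c["frame"][:,:,::-1][110:290,130:470],(800,424),interpolation=cv2.INTER_CUBIC))
E
```

```text
0.088 132 [ 0.4594 -0.0513  0.0901]
0.105 75 [ 0.4599 -0.0509  0.1238]
0.143 31 [ 0.4552 -0.0494  0.1448]
20.9
```

View pics/end.png

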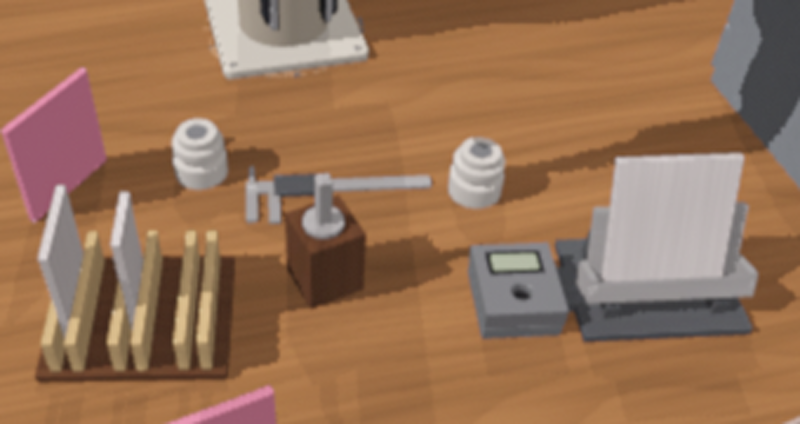

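The final view shows the stylus upright in its stand (323,210), the plate seated on the rest (675,220), and the other two plates in their slots.

```bash
python3 -c "
from workcell import *
print(job_done())"
```

```text
the job is handed in; nothing more can be done
None
```

The job is handed in, with no verdict returned: the widest plate is seated on the rest, the zero button was pressed fully down, the stylus hangs upright in its stand, and the other two plates are in their slots.

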